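# Set the router's collet nut for the next cutter

## Task

Change-over at the small router table: turn the lift crank clockwise until the lift stands at the top of its travel and the knurled collet nut is up clear of the table. Then screw the nut down (clockwise) until it bottoms out on its seat, and back it off a quarter turn so that the collet is just free to take a cutter. Finish with the nut still gripped between the fingers at that setting - do not let go of it - and leave the spanner, tape measure and block plane where they lie.

Things in the scene. Friction and masses are not known exactly. Their poses are not given: they have to be found in the camera images.
- router_table: Router table 260 (x) x 340 (y) mm, fixed; flat top at z = 165 mm. Origin under its centre, at bench height; x points from its front (switch) to its back (fence 45 mm tall, face 97 mm behind the origin; dust port in the fence's gap). Spindle: upright at x = 0, y = +55 mm, in a 70 mm round opening with a red ring. Lift crank: vertical axis at x = 0, y = -85 mm.
- lift_crank (a joint): Crank angle a, rad, grows clockwise seen from above and raises the lift; 0 to 12.57 (two turns), solid stop at 12.57 = lift at the top. About 0.15 N m, stays where left. In the table's frame the grip's centre is at x = -45 mm * sin a, y = -85 mm - 45 mm * cos a.
- crank_knob (a point): Centre of the crank's black upright grip, a cylinder 24 mm across and 40 mm tall that spins freely on its vertical pin, so the fingers can keep their direction while it goes round. It is 47 mm above the table top; the steel crank arm below it has its top 25 mm above the table top.
- lift (a joint): Height of the lift, m: 0 down to 0.040 at the top stop. It carries the spindle and the collet nut, is driven by the crank alone (20 mm a turn) and is self-locking.
- collet_nut: Knurled round steel nut, 40 mm across, 24 mm tall, yellow mark, brass collet in its top; already started on its thread. Origin on its axis at its underside, z up; the frame rises and sinks but does not turn. At first its top is 0 to 10 mm above the table top. Lift up: underside 13.5 mm above the table top when bottomed, 2 mm higher per turn back; 4 mm lower is a 55 mm wide motor collar.
- nut_turn (a joint): Turn of the collet nut on its thread, rad, grows clockwise seen from above (screwing down; right-hand thread, 2 mm a turn). It bottoms solidly on its seat at 7.85; a quarter turn back is 6.28. Running torque about 0.08 N m; stays where it is left.
- spanner: Open-ended steel spanner 46 x 236 x 10 mm lying on the bench, a bystander. Origin under its centre.
- plane: Metal block plane 52 x 164 x 57 mm on the bench, a bystander. Origin under its centre.
- tape_measure: Yellow tape measure 76 x 94 x 34 mm on the bench, a bystander. Origin under its centre.

How it is judged:
By the outcome, as a careful person would: the job done as asked, in the order asked, and still so for the second after the job is handed in, while the arm keeps its last pose, push and grip.
It also fails if it takes over 72 s, if anything falls off the work surface, if the arm or the gripper's body presses on something with over 40 N, if the wrist force passes 120 N, or if a joint passes its speed limit or range.

## Robot

A 7-joint arm with a two-finger parallel gripper is mounted at the origin on a cart in front of the work surface, level with it; the furniture and walls round the work are solid. World frame = base frame: x ahead of the robot, y to its left, z up, the work surface at z = 0. Lengths are in mm, angles in rad, forces in N, time in s.
With the tool pointing down it reaches from about 400 to 850 mm from the base axis. Payload 4.5 kg.
Tool frame: the origin (TCP) lies on the centre line of the jaws, within the pads' length; the fingertips stand 25 mm ahead of it and the grasp point (between the pads) lies 6 mm ahead of it; z points along the fingers, y is the line along which they close (so a half turn about z gives the same grasp; the last joint's range is limited). The gripper opens to 85 mm and grips with 20 to 120 N. Pads are 22 mm wide; open, the fingers measure 114 mm over their backs; the gripper's body (76 mm by 85 mm) begins 54 mm behind the grasp point. The pads swing forward as they close: fully open they stand 13 mm farther back than shut.
Start: joints at [1.228, 0.689, -0.195, 1.565, 0.157, 0.902, -0.215], TCP at [229.997, -581.167, 233.217] pointing down, gripper open.
Joint ranges: [-3.01, 3.01], [-0.46, 2.08], [-1.47, 1.51], [0.13, 2.56], [-1, 4.14], [0.04, 2.09], [-2.66, 2.66]. Speed limits (rad/s): [2.57, 2.57, 3.14, 3.14, 3.14, 3.14, 3.14].

## Interface

Orientations are given as a rotation vector (axis times angle).
In Python, from rig import * gives the robot as it stands.
- The arm moves only by the tool carry_out, never from a script. Its argument "targets" is one flat list of numbers, 5 for each row, row after row: the shift along the tool's x, y, z in cm, then the turn about the tool's z in rad, then the closure in counts, from 0 (fully open) to 255 (shut). In form: [dx, dy, dz, twist, jaw, dx, dy, dz, twist, jaw, ...]. A call has 1 to 20 rows; each row shifts and turns the commanded pose from where the row before left it, along the tool's axes as they then stand; what a row does not reach is not made up. A row lasts 1/8 s, in which the tool goes at most 62.5 mm and 10.7 degrees, less where a joint would pass 70% of its speed; a pose out of reach is approached as far as the arm can. A call is refused whole if a number of a shift passes 6.25 or a number of a turn 0.188, either way. A call with a gripper value outside its range is refused whole. The fingers move at their own pace and stop on an object; the grip force is fixed at half the most. Time passes only in rows, so rows that do not move let the fingers close. It gives the time, the measured TCP pose, the force, the opening and the grip force at its end, in the units of the state.
- read_state(): the state, without advancing time (a new reading comes with each control period).
- capture(name): name is "side" or "top"; returns a dict with "img" (480x640x3 uint8, blue, green, red), "camera_matrix" (3x3 intrinsics, pixels), "eye" and "attitude" of the camera in the world. Camera axes: x right, y up, looking along -z (the intrinsics and any distortion apply to the point x, -y, -z); pixel columns grow to the right and rows downward; lengths in mm; the calibration is good to about 2 mm. A picture is of the moment at which its call begins. There is no depth.
- hand_in(): hands the job in; it is judged then, once.
The state is a dict: "time": time; "joint_pos": joint angles; "dq": joint speeds; "tau": joint torques, N m; "ee_pos": TCP position; "orientation": TCP orientation; "contact_force": force on the tool from outside, world axes, zero at the start; "torque": the same for the moment, N m; "opening": opening from 0.0 (shut) to 1.0 (fully open); "grip_force": force on a finger pad.
Only numpy, scipy, OpenCV 4.12 (cv2) and the standard library are available. Lean on these libraries where they do the work, as an engineer would, in place of code of your own. Each camera call takes 0.05 s, during which the arm holds its last target. There are 200 camera calls.

## Working session

There is one attempt and no reset: what is moved stays moved. The work goes in short steps, Python scripts to look and compute and a tool call to move; the robot and the scene stay as the last step left them, time stands still between calls to the robot, and variables do not carry over. Pictures are saved under pics/ and viewed, at most 10 in all, crops included, and the job is handed in when it is done.

Besides the shell and the picture viewer there is one more tool, called after ">>>" as name(argument=value, ...) on one line, values as JSON. carry_out: Moves the arm, as the interface text tells. Its arguments: {"type":"object","properties":{"targets":{"type":"array"}},"required":["targets"]}

```bash
mkdir -p pics; ls
python3 - <<'E'
from rig import *
import cv2
s=read_state(); print({k:(v if not hasattr(v,'tolist') else v.tolist()) for k,v in s.items()})
for n in("top","side"):
    c=capture(n); cv2.imwrite(f"pics/{n}0.png",c["img"]); print(n,c["camera_matrix"],c["eye"],c["attitude"],[k for k in c])
E
```

```text
pics
{'time': 0.0, 'joint_pos': [1.227789063465303, 0.6899592236140827, -0.19447876231520655, 1.5663582440057957, 0.1573317107253538, 0.9025000536456586, -0.21507070545683954], 'dq': [0.0003333394636302927, -0.0017783574996618904, -0.0006315165216190347, 0.0007633182701091894, -0.00010861917605000889, 0.0011196811053641197, 0.0012604452435700333], 'tau': [-0.0004808714766113553, -53.96016597747803, -1.2665840238332748, -15.853897333145142, 0.009082668693736196, 0.009525501227471977, 8.092806638160255e-06], 'ee_pos': [229.6591314345813, -580.5791429918149, 232.3948247392694], 'orientation': [-3.0842429032432968, -0.5882294574359636, 0.0008189415344745656], 'contact_force': [0.07814397778839743, 0.5462259791564495, 0.08107339228221787], 'torque': [-0.027631880214201637, 0.009731923603400873, 0.009816613964655796], 'grip_force': 0.0, 'opening': 1.0025109609316785}
top [[590.5305041    0.         316.39531645]
 [  0.         590.5305041  235.92333793]
 [  0.           0.           1.        ]] [ 385.08643524  -49.12681246 1757.72863499] [ 0.09610706 -0.09152254 -1.59246801] ['img', 'camera_matrix', 'eye', 'attitude']
side [[433.04491934   0.         321.93261987]
 [  0.         433.04491934 243.43319834]
 [  0.           0.           1.        ]] [ 637.74053215  508.85622489 1064.47513458] [0.06044015 0.81924777 2.89756635] ['img', 'camera_matrix', 'eye', 'attitude']
```

View pics/top0.png

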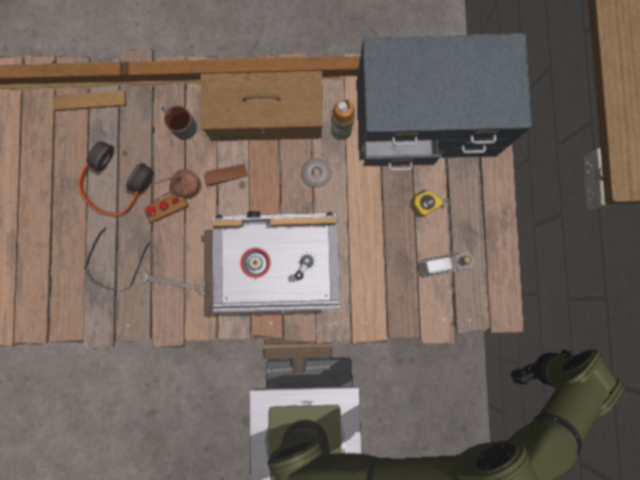

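View pics/side0.png

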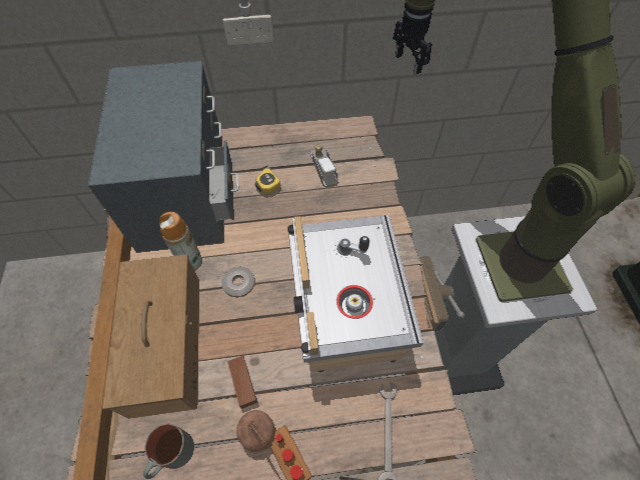

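```bash
cat > h.py <<'E'
from rig import *
import cv2, numpy as np
from scipy.spatial.transform import Rotation as R
def ray(c,px):
    d=np.linalg.solve(c["camera_matrix"],[px[0],px[1],1.]); d=np.array([d[0],-d[1],-d[2]])
    return np.array(c["eye"]),R.from_rotvec(c["attitude"]).apply(d)
def cast(c,px,z):
    e,d=ray(c,px); return (e+d*(z-e[2])/d[2]).round(1)
def proj(c,p):
    q=R.from_rotvec(c["attitude"]).inv().apply(np.array(p,float)-c["eye"]); q=np.array(c["camera_matrix"])@[q[0],-q[1],-q[2]]; return (q[:2]/q[2]).round(1)
def tri(c1,p1,c2,p2):
    e1,d1=ray(c1,p1);e2,d2=ray(c2,p2)
    t=np.linalg.lstsq(np.c_[d1,-d2],e2-e1,rcond=None)[0]; a=e1+d1*t[0];b=e2+d2*t[1]
    return ((a+b)/2).round(1),np.linalg.norm(a-b).round(1)
def red(c,z=165):
    h=cv2.cvtColor(c["img"],cv2.COLOR_BGR2HSV); m=cv2.inRange(h,(0,130,80),(8,255,255))|cv2.inRange(h,(172,130,80),(180,255,255))
    cs=cv2.findContours(m,cv2.RETR_EXTERNAL,cv2.CHAIN_APPROX_NONE)[0]
    return [(np.round(cv2.fitEllipse(k)[0],1),np.round(cv2.fitEllipse(k)[1],1),cast(c,cv2.fitEllipse(k)[0],z)) for k in cs if cv2.contourArea(k)>150]
E
python3 - <<'E'
from h import *
t=capture("top");s=capture("side")
for c in(t,s): print(red(c))
a=cv2.resize(t["img"][205:320,200:350],None,fx=4.5,fy=4.5,interpolation=cv2.INTER_CUBIC)
b=cv2.resize(s["img"][205:365,280:430],None,fx=3.7,fy=3.7,interpolation=cv2.INTER_CUBIC)
cv2.imwrite("pics/a.png",a);cv2.imwrite("pics/b.png",b)
E
```

```text
[]
[(array([354.2, 301.5]), array([31.5, 34.6]), array([508.6, 123. , 165. ]))]
```

View pics/a.png

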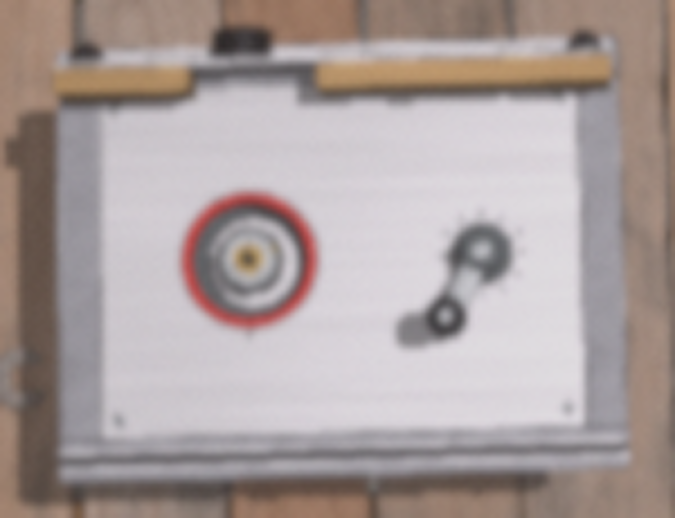

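View pics/b.png

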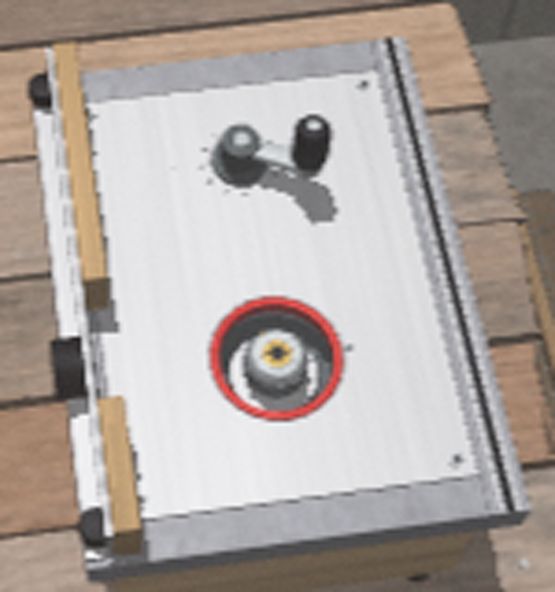

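Run:
```python
from h import *
t=capture("top");s=capture("side")
T=lambda x,y:((x+.5)/4.5-.5+200,(y+.5)/4.5-.5+205)
S=lambda x,y:((x+.5)/3.7-.5+280,(y+.5)/3.7-.5+205)
r=cast(t,T(249,260),165),cast(s,S(276,358),165)
print("ring",r,tri(t,T(249,260),s,S(276,358)))
print("hub",tri(t,T(481,251),s,S(240,135)))
print("grip",tri(t,T(446,315),s,S(314,122)),cast(t,T(446,316),232),cast(s,S(314,122),232))
for c,a,b in((t,T(60,455),T(628,440)),(t,T(103,432),T(583,424)),(s,S(392,40),S(513,508))):
    p,q=cast(c,a,165),cast(c,b,165); d=p-q; d=d if d[1]>0 else -d; print(p,q,np.degrees(np.arctan2(-d[0],d[1])))
```

```text
ring (array([507.6, 121. , 165. ]), array([508.6, 122.9, 165. ])) (array([508. , 121.4, 161.4]), np.float64(0.2))
hub (array([508.1, -19.3, 195.3]), np.float64(1.5))
grip (array([468.1,   1.1, 234.4]), np.float64(0.1)) [467.6   1.2 232. ] [467.6  -0.5 232. ]
[394.  234.9 165. ] [ 394.9 -103.5  165. ] 0.15238203303957676
[407.  209.2 165. ] [405. -77. 165.] -0.40038327661127493
[388.4 -99.9 165. ] [389.1 234.  165. ] -0.1201167622099523
```

Both views agree. The table is square to the world within about 0.3°. The ring and spindle are at about (508, 122), the crank axis at about (508, -18.5) and the grip at about (467.7, 0.3). That gives a ≈ 2.0 rad, with about 10.6 rad still to go.

>>> carry_out(targets=[0, 0, -2.2, 0.126, 0, 0, 0, -2.2, 0.126, 0, 0, 0, -2.2, 0.126, 0, 1.49, -3.63, 0, 0, 0, 1.49, -3.63, 0, 0, 0, 1.49, -3.63, 0, 0, 0, 1.49, -3.63, 0, 0, 0, 1.49, -3.63, 0, 0, 0, 1.49, -3.63, 0, 0, 0, 1.49, -3.63, 0, 0, 0, 1.49, -3.63, 0, 0, 0, 1.49, -3.63, 0, 0, 0, 1.49, -3.63, 0, 0, 0, 1.49, -3.63, 0, 0, 0, 1.49, -3.63, 0, 0, 0, 1.49, -3.63, 0, 0, 0, 1.49, -3.63, 0, 0, 0, 1.49, -3.63, 0, 0, 0, 1.49, -3.63, 0, 0, 0])

```text
time: 2.68
ee_pos: [469.5, 0.6, 299.3]
orientation: [3.141, -0.002, 0.001]
contact_force: [0.2, -0.7, 0.6]
opening: 1.002
grip_force: 0.0
```

>>> carry_out(targets=[-0.15, 0, 3.0, 0, 0, 0, 0, 3.0, 0, 0, 0, 0, 1.5, 0, 0, 0, 0, 0, 0, 255, 0, 0, 0, 0, 255, 0, 0, 0, 0, 255, 0, 0, 0, 0, 255, 0, 0, 0, 0, 255, 0, 0, 0, 0, 255])

```text
time: 3.8
ee_pos: [468.1, -0.3, 225.2]
orientation: [-3.141, 0.002, -0.003]
contact_force: [-1.2, 0.3, 5.7]
opening: 0.243
grip_force: 58.5
```

Run:
```python
from h import *
s=capture("side");cv2.imwrite("pics/c.png",cv2.resize(s["img"][150:330,260:460],None,fx=3,fy=3,interpolation=cv2.INTER_CUBIC))
r=read_state();print(r["ee_pos"],r["contact_force"],r["torque"],r["joint_pos"],r["opening"],r["grip_force"])
```

```text
[ 4.68102055e+02 -3.29744272e-01  2.25243391e+02] [-0.6422392   1.34340254  4.99674381] [ 0.13615459  0.27033806 -0.03009801] [-9.23613169e-04  5.01669908e-01 -1.46134957e-01  2.03568843e+00
  1.22331304e-01  6.10297910e-01 -1.80139893e+00] 0.24062749718085508 58.482229113578796
```

View pics/c.png

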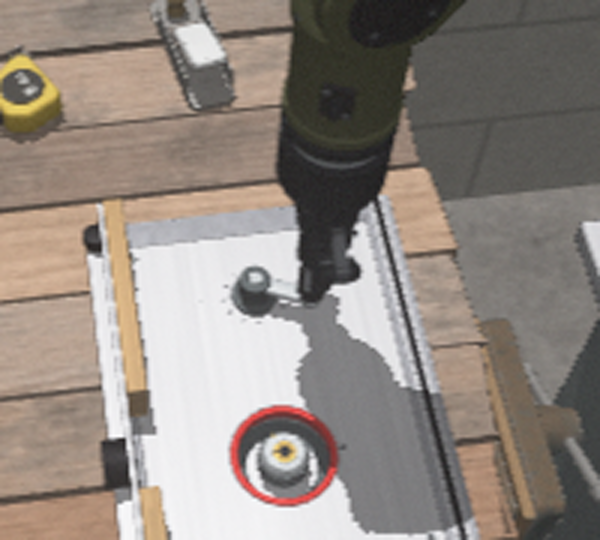

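```bash
cat >> h.py <<'E'
def arc(a0,n,da,r=4.5):
    a=a0+da*np.arange(n+1); p=np.round(np.c_[-r*np.sin(a),r*np.cos(a)],2); return np.diff(p,axis=0).round(2).tolist()
E
python3 -c "
from h import *
print(arc(1.99,18,.2))"
```

```text
[[0.45, -0.78], [0.59, -0.68], [0.71, -0.54], [0.81, -0.39], [0.87, -0.23], [0.9, -0.04], [0.89, 0.13], [0.84, 0.3], [0.77, 0.47], [0.66, 0.61], [0.52, 0.73], [0.37, 0.82], [0.2, 0.88], [0.02, 0.9], [-0.16, 0.88], [-0.33, 0.84], [-0.49, 0.75], [-0.63, 0.64]]
```

>>> carry_out(targets=[0.45, -0.78, 0, 0, 255, 0.59, -0.68, 0, 0, 255, 0.71, -0.54, 0, 0, 255, 0.81, -0.39, 0, 0, 255, 0.87, -0.23, 0, 0, 255, 0.9, -0.04, 0, 0, 255, 0.89, 0.13, 0, 0, 255, 0.84, 0.3, 0, 0, 255, 0.77, 0.47, 0, 0, 255, 0.66, 0.61, 0, 0, 255, 0.52, 0.73, 0, 0, 255, 0.37, 0.82, 0, 0, 255, 0.2, 0.88, 0, 0, 255, 0.02, 0.9, 0, 0, 255, -0.16, 0.88, 0, 0, 255, -0.33, 0.84, 0, 0, 255, -0.49, 0.75, 0, 0, 255, -0.63, 0.64, 0, 0, 255])

```text
time: 6.1
ee_pos: [539.2, -52.9, 225.3]
orientation: [-3.14, 0.001, -0.007]
contact_force: [1.7, 4.5, 5.8]
opening: 0.246
grip_force: 58.6
```

Run:
```python
from h import *
r=read_state();print(r["ee_pos"],r["orientation"],r["contact_force"],r["torque"],r["joint_pos"],r["opening"],r["grip_force"])
print(arc(5.59,20,.2)); print(arc(9.59,16,.2))
```

```text
[539.16952031 -52.88737046 225.26379295] [-3.14026621e+00  6.89083379e-04 -7.43338394e-03] [1.66257022 4.46249543 5.7755716 ] [ 1.0407046  -0.38152225 -0.00851519] [ 0.1076256   0.5873751  -0.15211362  1.83280874  0.12499198  0.72586529
 -1.68382982] 0.24574667062874977 58.625779151916504
[[-0.75, 0.5], [-0.83, 0.35], [-0.88, 0.17], [-0.9, -0.01], [-0.88, -0.18], [-0.82, -0.36], [-0.74, -0.51], [-0.62, -0.65], [-0.48, -0.76], [-0.32, -0.84], [-0.15, -0.88], [0.03, -0.9], [0.21, -0.87], [0.38, -0.82], [0.53, -0.72], [0.67, -0.6], [0.77, -0.46], [0.85, -0.3], [0.89, -0.12], [0.9, 0.06]]
[[0.87, 0.24], [0.8, 0.4], [0.71, 0.55], [0.58, 0.69], [0.43, 0.78], [0.28, 0.86], [0.09, 0.89], [-0.08, 0.9], [-0.27, 0.86], [-0.42, 0.79], [-0.58, 0.69], [-0.7, 0.56], [-0.8, 0.42], [-0.86, 0.24], [-0.9, 0.07], [-0.89, -0.11]]
```

>>> carry_out(targets=[-0.75, 0.5, 0, 0, 255, -0.83, 0.35, 0, 0, 255, -0.88, 0.17, 0, 0, 255, -0.9, -0.01, 0, 0, 255, -0.88, -0.18, 0, 0, 255, -0.82, -0.36, 0, 0, 255, -0.74, -0.51, 0, 0, 255, -0.62, -0.65, 0, 0, 255, -0.48, -0.76, 0, 0, 255, -0.32, -0.84, 0, 0, 255, -0.15, -0.88, 0, 0, 255, 0.03, -0.9, 0, 0, 255, 0.21, -0.87, 0, 0, 255, 0.38, -0.82, 0, 0, 255, 0.53, -0.72, 0, 0, 255, 0.67, -0.6, 0, 0, 255, 0.77, -0.46, 0, 0, 255, 0.85, -0.3, 0, 0, 255, 0.89, -0.12, 0, 0, 255, 0.9, 0.06, 0, 0, 255])

```text
time: 8.6
ee_pos: [514.8, 25.1, 225.1]
orientation: [3.141, -0.002, -0.003]
contact_force: [-4.3, 0.5, 13.2]
opening: 0.241
grip_force: 59.5
```

>>> carry_out(targets=[0.87, 0.24, 0, 0, 255, 0.8, 0.4, 0, 0, 255, 0.71, 0.55, 0, 0, 255, 0.58, 0.69, 0, 0, 255, 0.43, 0.78, 0, 0, 255, 0.28, 0.86, 0, 0, 255, 0.09, 0.89, 0, 0, 255, -0.08, 0.9, 0, 0, 255, -0.27, 0.86, 0, 0, 255, -0.42, 0.79, 0, 0, 255, -0.58, 0.69, 0, 0, 255, -0.7, 0.56, 0, 0, 255, -0.8, 0.42, 0, 0, 255, -0.86, 0.24, 0, 0, 255, 0, 0, 0, 0, 255])

```text
time: 10.48
ee_pos: [516.9, -63.9, 225.2]
orientation: [3.141, -0.003, 0.004]
contact_force: [0.3, 1.9, 8.4]
opening: 0.24
grip_force: 59.1
```

>>> carry_out(targets=[-0.4, 0.06, 0, 0, 255, -0.4, 0.02, 0, 0, 255, -0.2, 0, 0, 0, 255, 0, 0, 0, 0, 255, 0, 0, 0, 0, 255])

```text
time: 11.1
ee_pos: [508.6, -64.6, 225.2]
orientation: [3.141, -0.002, 0.008]
contact_force: [4.9, 1.4, 6.6]
opening: 0.241
grip_force: 58.9
```

>>> carry_out(targets=[-0.3, 0, 0, 0, 255, -0.3, 0, 0, 0, 255, 0, 0, 0, 0, 255, 0, 0, 0, 0, 255])

```text
time: 11.6
ee_pos: [508.0, -64.5, 225.5]
orientation: [3.141, -0.002, 0.025]
contact_force: [15.3, 1.5, -4.3]
opening: 0.244
grip_force: 59.3
```

>>> carry_out(targets=[0.3, 0, 0, 0, 255, 0.3, 0, 0, 0, 255, 0, 0, 0, 0, 150, 0, 0, 0, 0, 150, 0, 0, -1.0, 0, 150, 0, 0, -3.0, 0, 150, 0, 0, -3.5, 0, 0, 0, -3.6, 0, 0, 0, 0, -5.0, 0, 0, 0, 0, -5.0, 0, 0, 0, 0, -5.0, 0, 0, 0, 0, 0, 0, 0, 0])

```text
time: 13.1
ee_pos: [505.8, 127.2, 299.7]
orientation: [-3.139, -0.012, 0.0]
contact_force: [-0.3, -1.0, -0.6]
opening: 1.0
grip_force: 0.0
```

Run:
```python
from h import *
r=read_state();print(r["ee_pos"],r["orientation"],r["contact_force"],r["joint_pos"],r["opening"])
s=capture("side");cv2.imwrite("pics/d.png",cv2.resize(s["img"][190:350,280:430],None,fx=3.7,fy=3.7,interpolation=cv2.INTER_CUBIC))
```

```text
[505.780077   127.1872153  299.65841312] [-3.13868178e+00 -1.17639145e-02  1.66797964e-04] [-0.27387718 -1.01034021 -0.55448559] [-0.21457694  0.46944447 -0.18282289  1.78744255  0.10227024  0.89305243
 -2.00547856] 0.999790547839074
```

View pics/d.png

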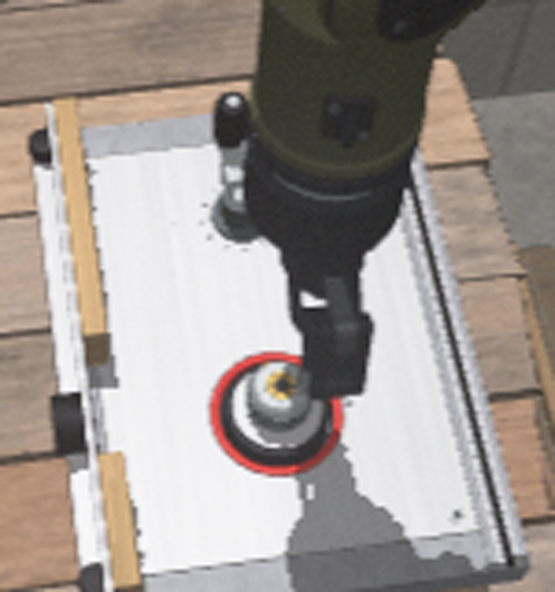

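>>> carry_out(targets=[0.25, 0.52, 0, 0, 0, 0, 0, 0, -0.187, 0, 0, 0, 0, -0.187, 0, 0, 0, 0, -0.187, 0, 0, 0, 0, -0.187, 0, 0, 0, 0, -0.187, 0, 0, 0, 0, -0.187, 0, 0, 0, 0, -0.187, 0, 0, 0, 0, -0.187, 0, 0, 0, 0, -0.187, 0, 0, 0, 0, -0.187, 0, 0, 0, 0, -0.187, 0, 0, 0, 0, -0.187, 0, 0, 0, 0, -0.187, 0, 0, 0, 0, -0.187, 0, 0, 0, 0, -0.187, 0, 0, 0, 0, -0.187, 0, 0, 0, 0, -0.187, 0, 0, 0, 0, -0.187, 0, 0, 0, 0, -0.187, 0])

```text
time: 15.65
ee_pos: [509.7, 113.7, 298.8]
orientation: [0.643, -3.074, 0.004]
contact_force: [-0.5, 1.3, 0.5]
opening: 1.003
grip_force: 0.0
```

>>> carry_out(targets=[0, 0, 2.5, -0.187, 0, 0, 0, 2.5, -0.187, 0, 0, 0, 1.5, -0.187, 0, 0, 0, 1.0, -0.187, 0, 0, 0, 0, 0, 0])

```text
time: 16.27
ee_pos: [509.2, 114.0, 222.9]
orientation: [1.711, -2.631, 0.001]
contact_force: [0.3, -0.2, 0.5]
opening: 1.0
grip_force: 0.0
```

Run:
```python
from h import *
r=read_state();print(r["ee_pos"],r["orientation"],r["contact_force"],r["joint_pos"],r["opening"],R.from_rotvec(r["orientation"]).as_matrix().round(3))
t=capture("top");s=capture("side")
g=[]
for n,c in(("top",t),("side",s)):
    h=cv2.cvtColor(c["img"],cv2.COLOR_BGR2HSV)
    x,y=proj(c,(508,122,205)).astype(int)
    m=cv2.inRange(h,(15,90,80),(35,255,255))[y-12:y+13,x-12:x+13]; v=np.argwhere(m); print(n,(x,y),len(v),v.mean(0)[::-1]+(x-12,y-12) if len(v) else None)
cv2.imwrite("pics/e.png",cv2.resize(s["img"][230:340,290:410],None,fx=5,fy=5,interpolation=cv2.INTER_CUBIC))
```

```text
[509.16607702 114.02734387 222.87857834] [ 1.71095537e+00 -2.63108519e+00  6.25179748e-04] [ 0.30073922 -0.16831554  0.4627049 ] [ 0.3669424   0.87015037 -1.27720189  1.85727964  0.91932008  1.16809641
  1.48046864] 0.9996377008763906 [[-0.406 -0.914 -0.002]
 [-0.914  0.406 -0.002]
 [ 0.003  0.001 -1.   ]]
top (np.int64(252), np.int64(261)) 0 None
side (np.int64(355), np.int64(293)) 26 [355.23076923 293.61538462]
```

View pics/e.png

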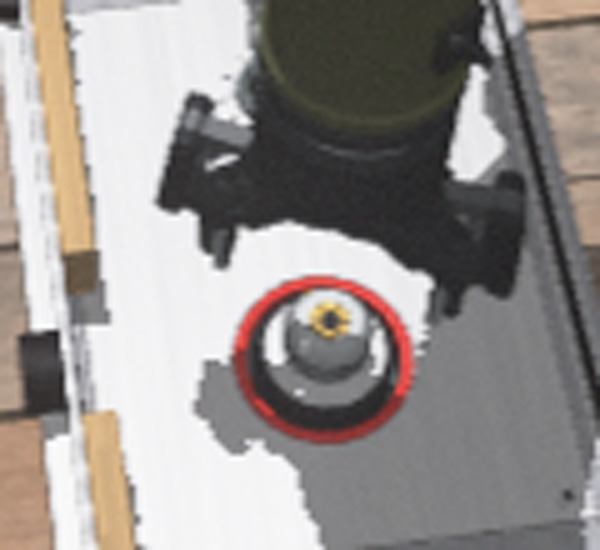

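>>> carry_out(targets=[-0.71, 0.42, 0, 0, 0, 0, 0, 0, 0, 0, 0, 0, 0, 0, 0])

```text
time: 16.75
ee_pos: [508.3, 125.1, 224.5]
orientation: [-1.719, 2.629, -0.001]
contact_force: [-0.0, 0.1, -0.4]
opening: 1.001
grip_force: 0.0
```

>>> carry_out(targets=[0, 0, 0, 0, 0, 0, 0, 0, 0, 0, 0, 0, 0, 0, 0])

```text
time: 17.12
ee_pos: [508.2, 124.8, 224.1]
orientation: [1.719, -2.629, 0.0]
contact_force: [0.5, 0.0, 0.5]
opening: 1.003
grip_force: 0.0
```

>>> carry_out(targets=[0.24, -0.11, 0, 0, 0, 0, 0, 0.9, 0, 0, 0, 0, 0.8, 0, 0, 0, 0, 0, 0, 0, 0, 0, 0, 0, 0, 0, 0, 0, 0, 0])

```text
time: 17.88
ee_pos: [508.4, 122.4, 207.4]
orientation: [-1.719, 2.629, -0.0]
contact_force: [0.3, 0.5, 0.2]
opening: 1.0
grip_force: 0.0
```

>>> carry_out(targets=[0, 0, 0, 0, 255, 0, 0, 0, 0, 255, 0, 0, 0, 0, 255, 0, 0, 0, 0, 255, 0, 0, 0, 0, 255])

```text
time: 18.5
ee_pos: [508.3, 122.3, 207.2]
orientation: [-1.719, 2.629, -0.0]
contact_force: [-0.3, 0.4, -0.1]
opening: -0.002
grip_force: 0.0
```

Run:
```python
from h import *
r=read_state();print(r["time"],r["ee_pos"],r["orientation"],r["contact_force"],r["torque"],r["joint_pos"],r["opening"],r["grip_force"])
```

```text
18.5 [508.25963742 122.2640877  207.19482319] [-1.71943873e+00  2.62927132e+00 -1.03465575e-04] [-0.30708609  0.40238297 -0.06856183] [0.00246114 0.04219173 0.02463949] [ 0.34325694  0.88919233 -1.25954079  1.87440555  0.94874304  1.14254829
  1.44870589] -0.002303046613712113 0.0
```

Run:
```python
from h import *
t=capture("top");s=capture("side")
a=cv2.resize(s["img"][200:350,270:420],None,fx=4,fy=4,interpolation=cv2.INTER_CUBIC)
cv2.imwrite("pics/f.png",a)
```

```text
(no output)
```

View pics/f.png

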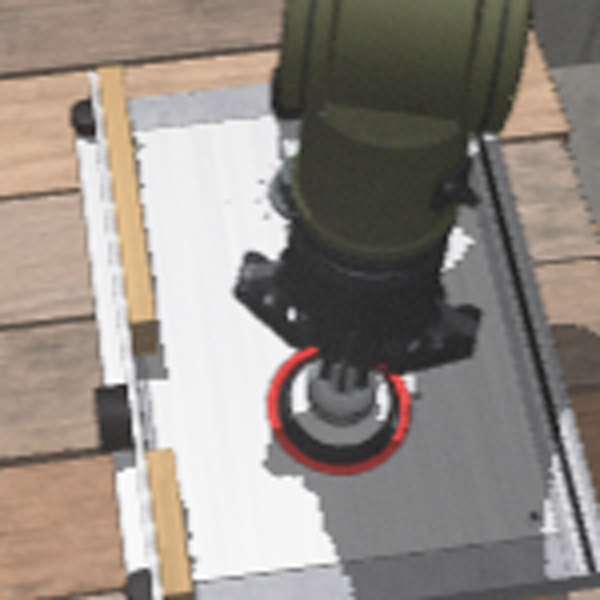

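Run:
```python
from h import *
t=capture("top");s=capture("side")
print("init yellow",tri(t,(255,262.5),s,(354.7,299.8)))
for z in(165,175,182,190,197,205,213): print(z,proj(s,(508,122,z)),proj(t,(508,122,z)))
cv2.imwrite("pics/g.png",np.hstack([cv2.resize(s["img"][275:310,335:375],None,fx=10,fy=10,interpolation=cv2.INTER_CUBIC),cv2.resize(t["img"][245:280,235:275],None,fx=10,fy=10,interpolation=cv2.INTER_CUBIC)]))
```

```text
init yellow (array([507.2, 120.5, 168. ]), np.float64(0.2))
165 [354.4 301. ] [254.6 262.3]
175 [354.7 299.2] [254.2 262. ]
182 [354.9 297.9] [253.9 261.8]
190 [355.2 296.3] [253.6 261.6]
197 [355.4 295. ] [253.3 261.4]
205 [355.7 293.5] [252.9 261.1]
213 [355.9 291.9] [252.6 260.9]
```

View pics/g.png

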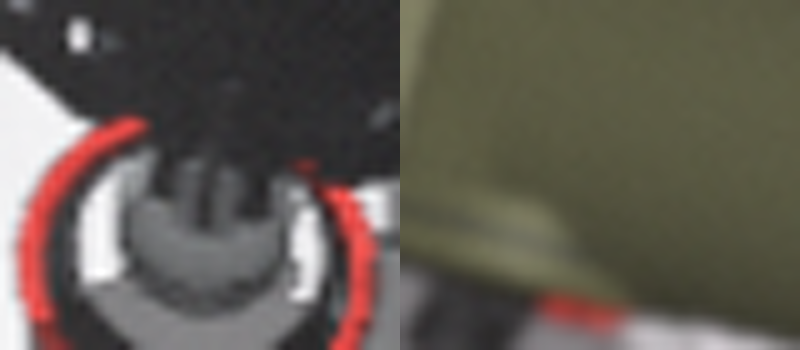

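Run:
```python
from h import *
s=capture("side")
E=lambda x,y:((x+.5)/5-.5+290,(y+.5)/5-.5+230)
for z in(195,205,211,223,236):
    a=cast(s,E(222,265),z);b=cast(s,E(450,315),z);print(z,a,b,(a+b)/2,np.linalg.norm(a-b).round(1))
img=s["img"]; print("brightness column profile, rows 286-306, cols 349-362"); print(cv2.cvtColor(img,cv2.COLOR_BGR2GRAY)[286:306,346:366])
i2=cv2.imread("pics/e.png"); g=cv2.cvtColor(cv2.resize(i2,(120,110),interpolation=cv2.INTER_AREA),cv2.COLOR_BGR2GRAY); print(g[56:76,56:76])
r=read_state(); print(r["tau"],r["grip_force"])
```

```text
195 [549.7  84.8 195. ] [453.8 122.5 195. ] [501.75 103.65 195.  ] 103.0
205 [550.8  89.7 205. ] [455.9 127.  205. ] [503.35 108.35 205.  ] 102.0
211 [551.4  92.6 211. ] [457.2 129.6 211. ] [504.3 111.1 211. ] 101.2
223 [552.6  98.5 223. ] [459.7 135.  223. ] [506.15 116.75 223.  ] 99.8
236 [553.9 104.8 236. ] [462.5 140.7 236. ] [508.2  122.75 236.  ] 98.2
brightness column profile, rows 286-306, cols 349-362
[[ 59  69  63  54  50  49  48  50  42  48  48  48  44  48  46  43  47  47
   44  49]
 [ 94 120 115  78  48  49  49  48  48  46  52  48  46  44  45  48  46  41
   44  47]
 [124 108  78  61  52  47  47  47  50  48  48  49  50  49  48  47  46  46
   47  46]
 [ 78  62  62  72  61  51  51  46  44  57  58  47  49  48  47  46  48  46
   48  40]
 [ 70  78  93 118  97  50  50  51  59  63  57  51  48  46  45  47  41  46
   46  47]
 [133 163 162 137  84  47  53  83  98  77  61  64  55  51  47  46  45  49
   55  68]
 [180 159 151 128  68  48  62  83  85  63  67  90  80  56  46  46  59  71
   66  61]
 [205 149 147 115  57  53  70  87  85  64  66  88  84  61  47  51  99 100
  108  95]
 [190 
[... 2134 characters left out ...]
107 135 134 120 122 124 121 120 121 122 120 116 110 100  93
  198 240]
 [205 120  83 100 122 121 114 115 116 117 117 117 117 115 110 104  93  92
  188 236]
 [221 140  70  74  94 105 109 111 109 112 114 114 112 109 104  95  78  93
  134 211]
 [194 113  80  74  78  89 101 102 103 106 108 107 102  98  90  74  81 113
  135 210]
 [136 126 108  86  75  74  78  83  95  97  92  86  72  65  67  70  96 124
  149 214]
 [131 130 118 102  83  73  80  80  80  79  75  73  69  71  79  99 119 135
  195 214]
 [131 129 129 129 118  93  81  81  79  80  79  74  75  88 114 128 130 133
  138 122]]
[ 6.42523300e-04 -4.67057776e+01 -1.39878953e+01 -1.08661464e+01
  1.13193254e-02  1.31369557e-03 -3.16315959e-05] 0.0
```

The side view suggests the shut fingertips stand just above the nut, about 20 mm higher than the nominal tip length would put them. I'll touch down gently to find where the tips really are.

>>> carry_out(targets=[0, 0, 0.1, 0, 255, 0, 0, 0.1, 0, 255, 0, 0, 0, 0, 255, 0, 0, 0, 0, 255])

```text
time: 19.25
ee_pos: [508.3, 122.3, 205.5]
orientation: [-1.719, 2.629, -0.001]
contact_force: [-1.0, -1.8, 4.6]
opening: 0.0
grip_force: 2.5
```

>>> carry_out(targets=[0, 0, -0.5, 0, 255, 0, 0, 0, 0, 0, 0, 0, 0, 0, 0, 0, 0, 0, 0, 0, 0, 0, 0, 0, 0, 0, 0, 0, 0, 0, 0, 0, 0.8, 0, 0, 0, 0, 0.9, 0, 0, 0, 0, 0.9, 0, 0, 0, 0, 0, 0, 0, 0, 0, 0, 0, 0])

```text
time: 20.62
ee_pos: [508.3, 122.4, 184.2]
orientation: [-1.719, 2.629, 0.0]
contact_force: [-0.4, -0.2, -0.4]
opening: 0.995
grip_force: 0.0
```

>>> carry_out(targets=[0, 0, 0, 0, 100, 0, 0, 0, 0, 180, 0, 0, 0, 0, 255, 0, 0, 0, 0, 255, 0, 0, 0, 0, 255, 0, 0, 0, 0, 255])

```text
time: 21.38
ee_pos: [508.9, 122.0, 184.8]
orientation: [-1.718, 2.629, -0.002]
contact_force: [0.4, -2.2, 5.1]
opening: 0.444
grip_force: 59.7
```

Run:
```python
from h import *
r=read_state();print(r["time"],r["ee_pos"],r["orientation"],r["contact_force"],r["torque"],r["joint_pos"],r["opening"],r["grip_force"])
```

```text
21.375 [508.93497979 122.04966823 184.82026465] [-1.71801102e+00  2.62888824e+00 -2.09285858e-03] [ 0.39210719 -2.20074356  5.12945799] [-0.41791833 -0.1861806   0.05292405] [ 0.3305214   0.91722891 -1.23356162  1.89653738  0.99167493  1.11141584
  1.41648185] 0.4436733283968228 59.71465766429901
```

>>> carry_out(targets=[0, 0, 0.004, 0.12, 255, 0, 0, 0.004, 0.12, 255, 0, 0, 0.004, 0.12, 255, 0, 0, 0.004, 0.12, 255, 0, 0, 0.004, 0.12, 255, 0, 0, 0.004, 0.12, 255, 0, 0, 0.004, 0.12, 255, 0, 0, 0.004, 0.12, 255, 0, 0, 0.004, 0.12, 255, 0, 0, 0.004, 0.12, 255])

```text
time: 22.62
ee_pos: [509.9, 120.6, 184.4]
orientation: [0.074, 3.138, -0.004]
contact_force: [2.1, -5.1, 6.0]
opening: 0.448
grip_force: 59.7
```

```bash
cat >> h.py <<'E'
def st():
    r=read_state(); m=R.from_rotvec(r["orientation"]).as_matrix()
    for k in("ee_pos","contact_force","torque","joint_pos"): print(k,np.round(r[k],2))
    print(r["time"],"psi",np.arctan2(m[1,0],m[0,0]).round(4),"open",round(r["opening"],3),round(r["grip_force"],1))
E
python3 -c "
from h import *
st()"
```

```text
ee_pos [509.89 120.58 184.43]
contact_force [ 2.08 -5.11  6.03]
torque [-1.   -0.52  0.08]
joint_pos [ 0.23  0.79 -0.97  1.9   0.84  0.92  0.37]
22.625 psi 3.0943 open 0.448 59.7
```

>>> carry_out(targets=[0, 0, 0.004, 0.13, 255, 0, 0, 0.004, 0.13, 255, 0, 0, 0.004, 0.13, 255, 0, 0, 0.004, 0.13, 255, 0, 0, 0.004, 0.13, 255, 0, 0, 0.004, 0.13, 255, 0, 0, 0.004, 0.13, 255, 0, 0, 0.004, 0.13, 255, 0, 0, 0.004, 0.13, 255, 0, 0, 0.004, 0.13, 255, 0, 0, 0.004, 0.13, 255, 0, 0, 0.004, 0.13, 255, 0, 0, 0.004, 0.13, 255, 0, 0, 0.004, 0.13, 255, 0, 0, 0.004, 0.13, 255])

```text
time: 24.5
ee_pos: [507.7, 119.2, 183.7]
orientation: [2.639, 1.698, -0.006]
contact_force: [-2.1, -7.0, 9.9]
opening: 0.451
grip_force: 59.9
```

```bash
python3 -c "
from h import *
st()"
```

```text
ee_pos [507.72 119.18 183.69]
contact_force [-2.08 -7.02  9.93]
torque [-1.36  0.41  0.06]
joint_pos [-0.05  0.65 -0.44  1.92  0.44  0.67 -1.19]
24.5 psi 1.1438 open 0.451 59.9
```

>>> carry_out(targets=[0, 0, 0.004, 0.13, 255, 0, 0, 0.004, 0.13, 255, 0, 0, 0.004, 0.13, 255, 0, 0, 0.004, 0.13, 255, 0, 0, 0.004, 0.13, 255, 0, 0, 0.004, 0.13, 255, 0, 0, 0.004, 0.13, 255, 0, 0, 0.004, 0.13, 255, 0, 0, 0.004, 0.13, 255, 0, 0, 0.004, 0.13, 255, 0, 0, 0.004, 0.13, 255, 0, 0, 0, 0, 255, 0, 0, 0, 0, 255])

```text
time: 26.12
ee_pos: [517.1, 118.2, 184.5]
orientation: [3.11, -0.44, 0.028]
contact_force: [14.7, -10.9, -1.6]
opening: 0.441
grip_force: 61.3
```

```bash
python3 -c "
from h import *
st()"
```

```text
ee_pos [517.07 118.2  184.46]
contact_force [ 14.66 -10.9   -1.6 ]
torque [-2.34 -3.18  0.96]
joint_pos [-0.31  0.63 -0.02  1.92  0.03  0.58 -2.2 ]
26.125 psi -0.2811 open 0.441 61.3
```

>>> carry_out(targets=[0, 0, 0, 0, 60, 0, 0, 0, 0, 0, 0, 0, 0, 0, 0, 0, 0, 0, 0, 0])

```text
time: 26.62
ee_pos: [507.8, 122.6, 182.6]
orientation: [-3.111, 0.437, 0.001]
contact_force: [0.4, 0.6, 0.9]
opening: 1.003
grip_force: 0.0
```

Run:
```python
from h import *
st()
s=capture("side");t=capture("top")
a=cv2.resize(s["img"][250:330,300:400],None,fx=4,fy=4,interpolation=cv2.INTER_CUBIC)
b=cv2.resize(t["img"][225:305,200:300],None,fx=4,fy=4,interpolation=cv2.INTER_CUBIC)
cv2.imwrite("pics/h.png",np.hstack([a,b]))
```

```text
ee_pos [507.83 122.64 182.62]
contact_force [0.41 0.6  0.87]
torque [-0.01 -0.01 -0.07]
joint_pos [-0.31  0.63 -0.03  1.93  0.03  0.58 -2.2 ]
26.625 psi -0.2794 open 1.003 0.0
```

>>> carry_out(targets=[0, 0, 0, -0.175, 0, 0, 0, 0, -0.175, 0, 0, 0, 0, -0.175, 0, 0, 0, 0, -0.175, 0, 0, 0, 0, 0, 0, 0, 0, 0, 0, 100, 0, 0, 0, 0, 180, 0, 0, 0, 0, 255, 0, 0, 0, 0, 255, 0, 0, 0, 0, 255])

```text
time: 27.98
ee_pos: [508.9, 120.8, 183.5]
orientation: [3.071, 0.651, 0.002]
contact_force: [-0.7, -3.5, 5.8]
opening: 0.443
grip_force: 59.4
```

```bash
python3 -c "
from h import *
st()"
```

```text
ee_pos [508.94 120.85 183.46]
contact_force [-0.72 -3.51  5.8 ]
torque [-0.66 -0.04  0.02]
joint_pos [-0.18  0.63 -0.23  1.92  0.24  0.61 -1.72]
27.975 psi 0.4178 open 0.443 59.4
```

>>> carry_out(targets=[0, 0, 0, 0.05, 255, 0, 0, 0, 0.05, 255, 0, 0, 0, 0, 255, 0, 0, 0, 0, 255])

```text
time: 28.48
ee_pos: [509.0, 120.8, 183.5]
orientation: [3.098, 0.504, 0.002]
contact_force: [0.6, -4.4, 5.9]
opening: 0.444
grip_force: 59.5
```

```bash
python3 -c "
from h import *
st()"
```

```text
ee_pos [508.99 120.81 183.45]
contact_force [ 0.65 -4.43  5.86]
torque [-0.9  -0.09  1.06]
joint_pos [-0.2   0.63 -0.2   1.92  0.21  0.61 -1.79]
28.475 psi 0.3224 open 0.444 59.5
```

>>> carry_out(targets=[0, 0, 0, -0.05, 255, 0, 0, 0, -0.04, 255, 0, 0, 0, 0, 255, 0, 0, 0, 0, 255])

```text
time: 28.98
ee_pos: [508.9, 120.8, 183.5]
orientation: [3.074, 0.636, 0.002]
contact_force: [-0.0, -2.5, 5.5]
opening: 0.446
grip_force: 59.6
```

```bash
python3 -c "
from h import *
st()"
```

```text
ee_pos [508.95 120.83 183.46]
contact_force [-0.04 -2.51  5.51]
torque [-0.76  0.    0.09]
joint_pos [-0.18  0.63 -0.23  1.92  0.24  0.61 -1.72]
28.975 psi 0.408 open 0.446 59.6
```

>>> carry_out(targets=[0, 0, -0.003, -0.1, 255, 0, 0, -0.003, -0.1, 255, 0, 0, -0.003, -0.1, 255, 0, 0, -0.003, -0.1, 255, 0, 0, -0.003, -0.1, 255, 0, 0, -0.003, -0.1, 255, 0, 0, -0.003, -0.1, 255, 0, 0, -0.003, -0.1, 255, 0, 0, -0.003, -0.1, 255, 0, 0, -0.003, -0.1, 255, 0, 0, -0.003, -0.1, 255, 0, 0, -0.003, -0.1, 255, 0, 0, -0.003, -0.1, 255, 0, 0, -0.003, -0.1, 255, 0, 0, -0.003, -0.1, 255, 0, 0, 0, -0.06, 255, 0, 0, 0, 0, 255, 0, 0, 0, 0, 255, 0, 0, 0, 0, 255, 0, 0, 0, 0, 255])

```text
time: 31.48
ee_pos: [508.2, 121.2, 183.9]
orientation: [1.738, 2.615, -0.003]
contact_force: [-2.2, -3.1, 8.0]
opening: 0.448
grip_force: 60.0
```

```bash
python3 -c "
from h import *
st()"
```

```text
ee_pos [508.15 121.15 183.88]
contact_force [-2.19 -3.09  8.02]
torque [-0.62  0.39  0.07]
joint_pos [ 0.08  0.7  -0.68  1.91  0.64  0.76 -0.56]
31.475 psi 1.9686 open 0.448 60.0
```

Run:
```python
from h import *
st()
s=capture("side"); cv2.imwrite("pics/i.png",s["img"])
```

```text
ee_pos [508.15 121.15 183.88]
contact_force [-2.19 -3.09  8.02]
torque [-0.62  0.39  0.07]
joint_pos [ 0.08  0.7  -0.68  1.91  0.64  0.76 -0.56]
31.475 psi 1.9686 open 0.448 60.0
```

View pics/i.png

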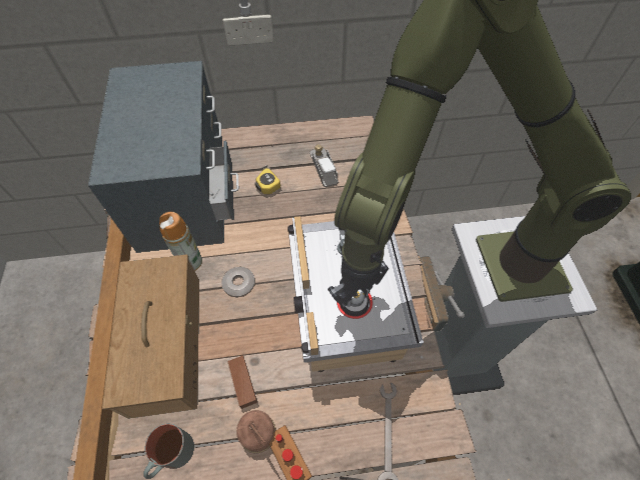

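The gripper holds the nut at about (355, 297). The tape measure (268, 181), plane (324, 167) and spanner (388, 430) haven't moved. Handing in.

```bash
python3 -c "
from rig import *
print(hand_in())"
```

```text
the job is handed in; nothing more can be done
None
```

Handed in at about 31.5 s: the crank was turned to its top stop, the nut screwed down until it bottomed, then backed off about 1.56 rad (a quarter turn is 1.57) by the measured tool angle; it is still gripped, and the spanner, tape measure and plane were not touched.

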